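Shut and lock the lemon box

ROBOT

A 7-joint arm with a two-finger parallel gripper is mounted at the origin on a cart in front of the work surface, level with it; the furniture and walls round the work are solid. World frame = base frame: x ahead of the robot, y to its left, z up, the work surface at z = 0. Lengths are in m, angles in rad, forces in N, time in s.
With the tool pointing down it reaches from about 0.425 to 0.875 m from the base axis. Payload 4.7 kg.
Tool frame: the origin (TCP) lies on the mounting face of the last link; the fingertips stand 182 mm ahead of it and the grasp point (between the pads) lies 164 mm ahead of it; z points along the fingers, y is the direction in which the jaws open and shut (so a half turn about z gives the same grasp; the last joint's range is limited). The gripper opens to 87 mm and grips with 3 to 60 N. Pads are 19 mm wide; open, the fingers measure 117 mm over their backs; the gripper's body (75 mm by 190 mm) begins 51 mm behind the grasp point.
Start: joints at [-1.222, 0.321, -0.07, 1.45, 0.023, 1.371, -0.057], TCP at [0.214, 0.614, 0.405] pointing down, gripper open.
Joint ranges: [-2.86, 2.86], [-0.3, 2.09], [-1.38, 1.24], [0.06, 2.45], [-1.56, 4.7], [0.09, 2.05], [-2.69, 2.69]. Speed limits (rad/s): [2.57, 2.57, 3.14, 3.14, 3.14, 3.14, 3.14].

INTERFACE

Orientations are given as a rotation vector (axis times angle).
In Python, from bench import ctrl gives the robot as it stands. The module is installed in compiled form; this text tells all that it offers.
- The arm moves only by the tool play_rows, never from a script. Its argument "targets" is text: rows parted by semicolons, each of 7 numbers parted by spaces: the shift along the tool's x, y, z in cm, then the turn, a rotation vector about the tool's x, y, z in rad, then the opening, from -1 (shut) to 1 (fully open). In form: x y z ax ay az grip; .... A call has 1 to 20 rows; each row shifts and turns the pose as measured when the row begins, along the tool's axes as they then stand; what a row does not reach is not made up. A row lasts 1/8 s, in which the tool goes at most 62.5 mm and 10.7 degrees, less where a joint would pass 70% of its speed; a pose out of reach is approached as far as the arm can. A call is refused whole if a number of a shift passes 6.25 or a number of a turn 0.188, either way. A call with a gripper value outside its range is refused whole. The fingers move at their own pace and stop on an object; "newtons" is the grip in N (left out, the last holds). Time passes only in rows, so rows that do not move let the fingers close. It gives the time, the measured TCP pose, the force and the opening at its end, in the units of the state.
- ctrl.get_state(): the state, without advancing time (a new reading comes with each control period).
- ctrl.get_image(name): name is "scene" or "side" or "wrist"; returns a dict with "pixels" (480x640x3 uint8, blue, green, red), "depth" (480x640 float32, m along the optical axis (not along the pixel's ray), 0 where there is no reading), "intrinsics" (3x3 intrinsics, pixels), "R" (3x3) and "t" (3): a world point X has camera coordinates R X + t. Camera axes: x right, y down, z forward; pixel columns grow to the right and rows downward; lengths in m; the calibration is good to about 2 mm. A picture is of the moment at which its call begins.
- ctrl.close_job(): hands the job in, once; it reports no verdict.
The state is a dict: "time": time; "joint_positions": joint angles; "qd": joint speeds; "joint_torque": joint torques, N m; "position": TCP position; "tool_rot": TCP orientation; "ft_force": force on the tool from outside, world axes, zero at the start; "torque": the same for the moment, N m; "grip_width": opening from 0.0 (shut) to 1.0 (fully open).
Only numpy, scipy, OpenCV 4.12 (cv2) and the standard library are available. Lean on these libraries where they do the work, as an engineer would, in place of code of your own. Each camera call takes 0.05 s, during which the arm holds its last target.

TASK

Close up the clear box of lemons, using only the fingertips or the outside of the fingers: first push its raised green lid fully down, then push the orange lever on the lid over past upright so that it snaps across to the side with the black dot and stays there, locking the lid. Do not grasp or lift anything; the box stays where it stands, not shoved along, flat on the worktop, the lemons stay inside, and nothing else on the worktop is disturbed. Finish clear of everything.

Things in the scene. Friction and masses are not known exactly. Their poses are not given: they have to be found in the camera images.
- keeper: clear open-topped plastic box with a white rim band, loose on the worktop, 2 to 3 kg with lid and lemons; 150 (x) x 210 (y) x 85 mm high. Origin: centre of its underside. Its +x points to its back, where the lid is hinged, its +y to its left, z up; the front (-x) is towards the robot, turned by -0.25 to 0.5 rad
- lid (a joint): hinge of the green lid, rad: 0 = fully shut, positive = open (front edge raised); starts between 0.25 and 0.5. It has friction and stays where it is left; 1 to 3 N at the front edge pushes it down. The lid is a plate 156 mm (x) x 218 mm (y), 10 mm thick, hinged along the box's back rim; its front edge is 153 mm from the hinge line
- lid_hinge (a point): middle of the lid's hinge line: in the box frame 75 mm behind the centre, 87 mm above the worktop. The hinge line runs along the box's y, at the level of the lid's underside. Turns with the lid; in its own axes the lid lies towards -x, from z = 0 to z = 10 mm
- lid_press (a point): a free spot on the lid's upper face to push it down with: 135 mm from the hinge line (18 mm in from the front edge) and 55 mm to the right (-y) of the middle; moves with the lid. At shut it is 97 mm above the worktop
- lever (a joint): orange toggle lever on the lid, rad: 0 = leaning to the box's left (+y), unlocked, as it starts; 0.45 = upright; 0.9 = leaning to the right (-y), the side with the black dot, locked. It turns about the lid's x. A spring drives it from upright to the nearer stop, so past 0.45 it snaps over by itself; 3 N sideways at the tip starts it (up to twice that if the finger rubs), falling to nothing at upright
- lever_pivot (a point): the lever's axis, in the middle of the lid (75 mm from the hinge line), 12 mm above the lid's upper face; with the lid shut 109 mm above the worktop. White bearing ears beside it stand up to 17 mm above the lid
- lever_tip (a point): centre of the lever's rounded end bar (a 14 mm thick, 32 mm long bar along the lid's x), 60 mm from the pivot; between them a blade 26 mm wide (x) and 9 mm thick. At either stop, with the lid shut, it is 26 mm to the side of the pivot and 54 mm above it (66 mm above the lid), 163 mm above the worktop
- lemon_1_center (a point): centre of a yellow lemon, 71 x 53 x 51 mm, lying loose in the left half of the box, below the rim
- lemon_2_center (a point): centre of a yellow lemon, 72 x 57 x 58 mm, lying loose in the right half of the box, below the rim
- canister: bystander: matt black canister with lid, 100 mm across, 142 mm high; origin under its centre. It stands where the box does not: one of the two is left of the robot's middle, the other right. Above the back of the worktop hangs a wall cabinet: from x = 0.55 m backwards, right of y = 0.28 m, its underside 0.46 m up; keep the wrist clear of it, also when swinging across
- timer: bystander: red and white wind-up kitchen timer, 63 mm across, 54 mm high; origin under its centre
- spice_jar: bystander: spice jar with a dark cap, 41 mm across, 105 mm high; origin under its centre
- candle: bystander: pale candle in a jar, 68 mm across, 64 mm high; origin under its centre
- mug: bystander: yellow and cream mug with a handle, 78 x 114 x 92 mm; origin under its centre
Mind the look-alikes: they are no part of the job. What is shaped like the part that bears lemon_2_center but purple is not meant.

How it is judged:
On the way, in this order (a step that is already met when the one before it is completed fails the run):
1. the lid is pushed shut with the lever still unlocked (value of joint lid below 0.03 rad and value of joint lever below 0.25 rad), for 0.2 s.
2. the lever has snapped over to the locked side with the lid shut (value of joint lever above 0.82 rad and value of joint lid below 0.03 rad), for 0.2 s.
At the end, for the whole second after the job is handed in: The lid is shut (within 0.03 rad), the lever rests on the black-dot side (0.82 rad or more), the box is at rest and level, within 30 mm of where it started, and both lemons are inside it (all of step 2 and velocity of joint lever below 0.1 rad/s and distance of keeper from where it was at the start of the episode below 0.03 m and angle between keeper's own z axis and vertical below 0.05 rad and linear speed of keeper below 0.02 m/s and x of lemon_1_center in the frame of keeper between -0.075 and 0.075 m and y of lemon_1_center in the frame of keeper between -0.105 and 0.105 m and z of each of lemon_1_center, lemon_2_center in the frame of keeper below 0.08 m and x of lemon_2_center in the frame of keeper between -0.075 and 0.075 m and y of lemon_2_center in the frame of keeper between -0.105 and 0.105 m); the robot touches nothing.
It fails at once if the lever is pushed past upright while the lid is still open (value of joint lever above 0.45 rad and value of joint lid above 0.08 rad).
It fails at once if the box is lifted, tipped or dragged away (raised 10 mm, tilted 0.12 rad or shifted 35 mm) (height (world z) of keeper above 0.01 m or angle between keeper's own z axis and vertical above 0.12 rad or distance of keeper from where it was at the start of the episode above 0.035 m).
It fails at once if a lemon is taken up out of the box (height (world z) of any of lemon_1_center, lemon_2_center above 0.1 m).
It fails at once if a bystander (canister, timer, spice jar, candle or mug) is moved 15 mm or knocked over (distance of any of canister, timer, spice_jar, candle, mug from where it was at the start of the episode above 0.015 m or angle between any of canister, timer, spice_jar, candle, mug's own z axis and vertical above 0.2 rad).
It also fails if it takes over 48 s, if anything falls off the work surface, if the arm or the gripper's body presses on something with over 40 N, if the wrist force passes 120 N, or if a joint passes its speed limit or range.

## Working session

There is one attempt and no reset: what is moved stays moved. The work goes in short steps, Python scripts to look and compute and a tool call to move; the robot and the scene stay as the last step left them, time stands still between calls to the robot, and variables do not carry over. Pictures are saved under pics/ and viewed, and the job is handed in when it is done.

Besides the shell and the picture viewer there is one more tool, called after ">>>" as name(argument=value, ...) on one line, values as JSON. play_rows: Moves the arm, as the interface text tells. Its arguments: {"type":"object","properties":{"targets":{"type":"string"},"newtons":{"type":"number"}},"required":["targets"]}

```bash
mkdir -p pics; cat > h.py <<'E'
import numpy as np,cv2,pickle
from bench import ctrl
def grab(n):
    d=ctrl.get_image(n); return d
def world(d,u,v):
    K=np.array(d["intrinsics"]);z=d["depth"][v,u]
    p=np.linalg.inv(K)@np.array([u,v,1.])*z
    return np.array(d["R"]).T@(p-np.array(d["t"]))
def cloud(d):
    K=np.array(d["intrinsics"]);v,u=np.mgrid[0:480,0:640];z=d["depth"]
    P=np.stack([(u-K[0,2])/K[0,0]*z,(v-K[1,2])/K[1,1]*z,z],-1)
    return (P-np.array(d["t"]))@np.array(d["R"])
def proj(d,X):
    c=np.array(d["R"])@np.array(X)+np.array(d["t"]);p=np.array(d["intrinsics"])@c;return p[:2]/p[2]
E
python3 - <<'E'
from h import *
s=ctrl.get_state();print(s)
for n in ["scene","side","wrist"]:
    d=grab(n);cv2.imwrite(f"pics/{n}0.png",d["pixels"]);pickle.dump(d,open(n+"0.pkl","wb"))
    print(n,-np.array(d["R"]).T@np.array(d["t"]))
E
```

```text
{'time': 0.0, 'joint_positions': array([-1.22191289,  0.32182713, -0.07011943,  1.45166132,  0.02260735,
        1.3708138 , -0.05686243]), 'qd': array([ 0.00063814,  0.0009505 ,  0.00070618, -0.00111716, -0.00028535,
        0.00018623, -0.00234849]), 'joint_torque': array([-4.45822079e-04, -4.91301155e+01, -4.04478852e-01, -3.12523699e+01,
       -6.41467050e-02,  4.37637186e-02,  1.58241860e-04]), 'position': array([0.21351274, 0.61371444, 0.40366565]), 'tool_rot': array([-5.23227937e-01, -3.09748393e+00,  2.99760138e-03]), 'ft_force': array([ 0.3798311 ,  0.00383559, -0.6606813 ]), 'torque': array([0.00896979, 0.03626892, 0.01673767]), 'grip_width': 0.9975453530901769}
scene [-0.23012928 -0.70788639  0.76307494]
side [ 0.19204967 -1.29869293  0.88193149]
wrist [0.14630145 0.63658103 0.38281505]
```

View pics/scene0.png

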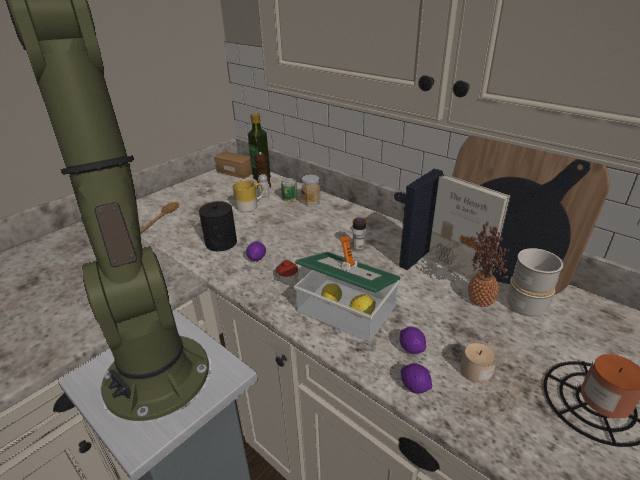

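View pics/side0.png

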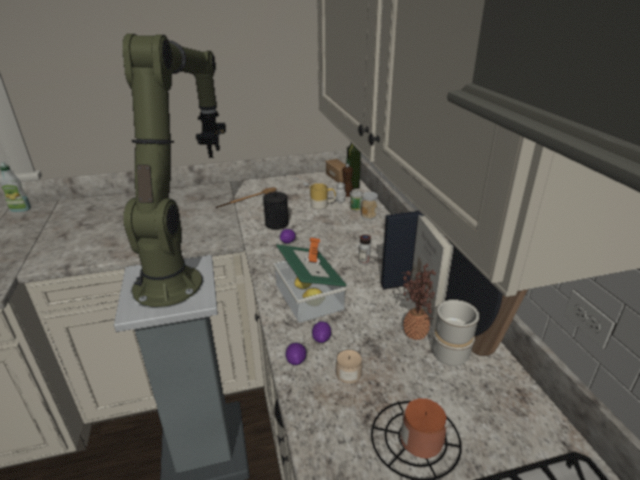

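View pics/wrist0.png

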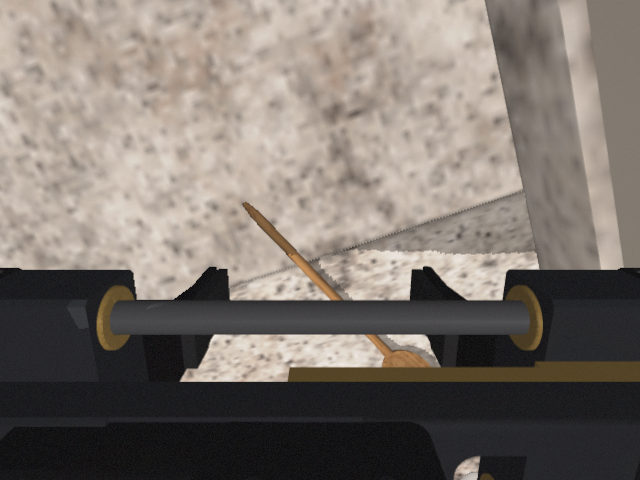

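The scene view shows the box at about (348,300), with its green lid raised and the orange lever at (347,250). The yellow lemons are inside, and the purple look-alikes are at (257,250), (412,340) and (416,378). Only one green lid and one orange lever are on a box; I'll confirm that with a crop and measure it.

```bash
python3 - <<'E'
from h import *
d=pickle.load(open("scene0.pkl","rb"))
im=d["pixels"];P=cloud(d)
cv2.imwrite("pics/crop1.png",cv2.resize(im[220:345,270:430],None,fx=5,fy=4.8,interpolation=cv2.INTER_CUBIC))
hsv=cv2.cvtColor(im,cv2.COLOR_BGR2HSV);H,S,V=[hsv[...,i].astype(int) for i in range(3)]
roi=np.zeros((480,640),bool);roi[225:340,270:420]=1
g=roi&(H>65)&(H<95)&(S>90)&(d["depth"]>0)
o=roi&(H<14)&(H>4)&(S>170)&(V>120)&(d["depth"]>0)
o[:,:330]=0
for nm,m in (("green",g),("or",o)):
    Q=P[m];print(nm,len(Q),Q.min(0),Q.max(0),np.median(Q,0))
Q=P[g];c=np.median(Q,0);
for _ in range(5):
    k=np.abs((Q-c)@(np.linalg.svd(Q-c,full_matrices=False)[2][2]))<.004 if _ else np.ones(len(Q),bool)
    Q=Q[k];c=Q.mean(0)
n=np.linalg.svd(Q-c,full_matrices=False)[2][2];n*=np.sign(n[2]);print("normal",n,"tilt",np.arccos(n[2]),len(Q))
# outline
r=cv2.minAreaRect(Q[:,:2].astype(np.float32));print(r,cv2.boxPoints(r))
# other objs
for nm,u,v in [("canister",217,210),("timer",287,268),("jar",359,222),("candle",478,350),("mug",245,185),("plum",257,250),("plum2",412,340),("blackbook",412,255)]:
    print(nm,world(d,u,v))
E
```

```text
green 1154 [ 0.35614637 -0.29982308  0.09591196] [ 0.52429744 -0.07556066  0.15687219] [ 0.40113227 -0.21458505  0.14602232]
or 173 [ 0.43936624 -0.18829419  0.1317225 ] [ 0.48000045 -0.14888722  0.20124575] [ 0.45371427 -0.16606538  0.17155192]
normal [0.37114178 0.0562955  0.92686816] tilt 0.3848142851619654 1054
((0.4393066465854645, -0.18623210489749908), (0.13895292580127716, 0.2127990424633026), 8.74413776397705) [[ 0.35446262 -0.09163122]
 [ 0.3868128  -0.30195692]
 [ 0.52415067 -0.280833  ]
 [ 0.4918005  -0.07050729]]
canister [0.41859958 0.30594734 0.12817085]
timer [0.4269972  0.02083359 0.03993456]
jar [ 0.6643711  -0.04803468  0.10598652]
candle [ 0.46942575 -0.51586599  0.05335872]
mug [0.65254554 0.46192077 0.07670849]
plum [0.42676768 0.14512215 0.04675   ]
plum2 [ 0.40722896 -0.39190643  0.0497546 ]
blackbook [ 0.69634141 -0.21564234  0.04443289]
```

View pics/crop1.png

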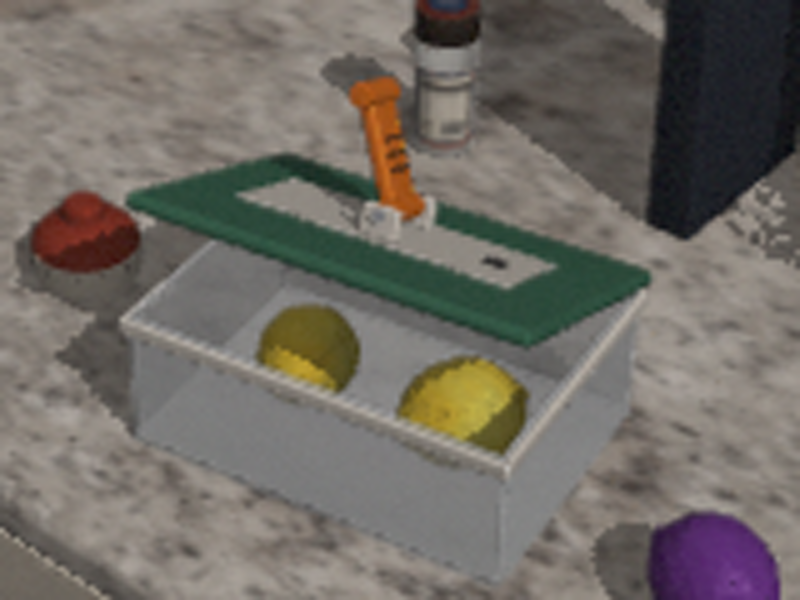

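Only one box fits: the green lid and orange lever in the crop, with yellow lemons inside. The lever leans left, away from the black dot. The box yaw is about 0.15 rad and the lid is about 0.385 rad open. I'll pull inward and swing clear of the cabinet first.

>>> play_rows(targets="0 -5.7 -1 0 0 0 -1;0 -5.7 -1 0 0 0 -1;0 -5.7 -1 0 0 0 -1;-5.7 -0.3 0 0 0 0.12 -1;-5.7 -0.3 0 0 0 0.12 -1;-5.7 -0.3 0 0 0 0.12 -1", newtons=20)

```text
time: 0.9
position: [0.3033, 0.3653, 0.4307]
tool_rot: [-1.068, -2.954, 0.011]
ft_force: [0.4, -0.0, -0.2]
grip_width: 0.4
```

>>> play_rows(targets="-5.7 -0.3 0 0 0 0.12 -1;-5.7 -0.3 0 0 0 0.12 -1;-5.7 -0.3 0 0 0 0.12 -1;-5.7 -0.3 0 0 0 0.12 -1;-5.7 -0.3 0 0 0 0.12 -1;-5.7 -0.3 0 0 0 0.12 -1;0 0 0 0 0 0 -1")

```text
time: 1.78
position: [0.4741, 0.0586, 0.4313]
tool_rot: [2.078, 2.351, -0.01]
ft_force: [-1.0, 0.4, -0.1]
grip_width: 0.007
```

```bash
cat >> h.py <<'E'
from scipy.spatial.transform import Rotation as Ro
YAW=0.152
def toolR(): return Ro.from_rotvec(ctrl.get_state()["tool_rot"]).as_matrix()
def b2w(p,yaw=YAW):
    c,s=np.cos(yaw),np.sin(yaw);return np.array([c*p[0]-s*p[1],s*p[0]+c*p[1],p[2]])
def rep(tip=None):
    """tip: desired fingertip world pos; prints needed cm shift in tool axes and turn to vertical w/ tool y along box x"""
    s=ctrl.get_state();R=toolR();p=s["position"];f=p+R[:,2]*.182
    print("t",s["time"],"tcp",p.round(4),"fingertip",f.round(4),"F",s["ft_force"].round(2),"g",round(s["grip_width"],3),"q",s["joint_positions"].round(2))
    y=b2w([1,0,0]);x=b2w([0,1,0]);Rd=np.stack([x,y,[0,0,-1]],1)
    print("turn",Ro.from_matrix(R.T@Rd).as_rotvec().round(3))
    if tip is not None:
        tp=np.array(tip)-Rd[:,2]*.182;print("shift cm(tool)",(R.T@(tp-p)*100).round(2))
E
python3 - <<'E'
from h import *
rep(b2w([.337,-.306,.23]))
E
```

```text
t 1.775 tcp [0.4741 0.0586 0.4313] fingertip [0.4738 0.0573 0.2493] F [-0.96  0.45 -0.14] g 0.007 q [-0.67 -0.08  0.47  1.84  0.04  1.38 -0.09]
turn [-0.003  0.007 -0.029]
shift cm(tool) [-29.59 -13.19   2.17]
```

>>> play_rows(targets="-5 -3.5 -0.5 0 0 0 -1;-5 -3.5 -0.3 0 0 0 -1;-5 -3.5 0 0 0 0 -1;-5 -2.7 0 0 0 0 -1;-5 0 0 0 0 0 -1;-4.5 0 0 0 0 0 -1;0 0 0 0 0 0 -1")

```text
time: 2.65
position: [0.3787, -0.2527, 0.4403]
tool_rot: [2.071, 2.359, -0.013]
ft_force: [0.4, -0.4, 0.5]
grip_width: 0.002
```

```bash
python3 - <<'E'
from h import *
rep(b2w([.337,-.306,.18]))
for n in ["scene","wrist"]:
    d=grab(n);cv2.imwrite(f"pics/{n}1.png",d["pixels"]);pickle.dump(d,open(n+"1.pkl","wb"))
E
```

```text
t 2.65 tcp [ 0.3787 -0.2527  0.4403] fingertip [ 0.3781 -0.2541  0.2583] F [ 0.41 -0.42  0.5 ] g 0.002 q [-0.19 -0.17  0.64  1.87  0.11  1.41  0.56]
turn [-0.005  0.007 -0.022]
shift cm(tool) [0.17 0.12 7.83]
```

View pics/scene1.png

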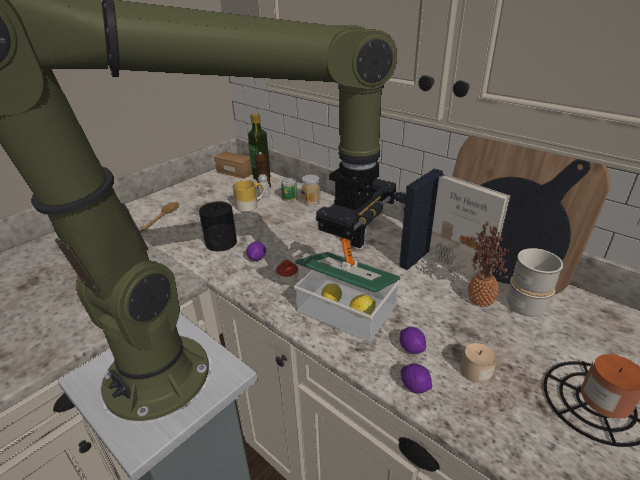

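View pics/wrist1.png

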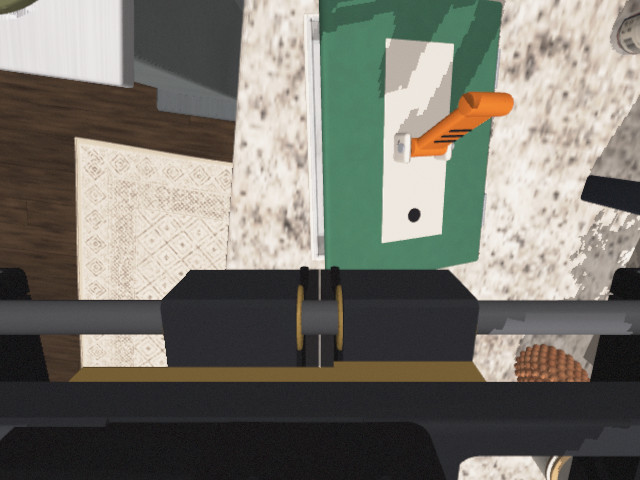

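Wrist view: lid spans cols 320-500 and rows 0-265, the black dot is at (414,215), and the lever bar is at (487,104). I'll refine the lid position with this depth before pressing.

```bash
cat > lid.py <<'E'
from h import *
import sys
def lid(d,show=True):
    im=d["pixels"];P=cloud(d);hsv=cv2.cvtColor(im,cv2.COLOR_BGR2HSV);H,S,V=[hsv[...,i].astype(int) for i in range(3)]
    ok=(d["depth"]>0)&(P[...,0]>.25)&(P[...,0]<.6)&(P[...,1]<0)&(P[...,1]>-.4)&(P[...,2]>.08)
    g=ok&(H>65)&(H<95)&(S>90); o=ok&(H<14)&(H>4)&(S>170)
    Q=P[g];
    for i in range(6):
        c=Q.mean(0);n=np.linalg.svd(Q-c,full_matrices=False)[2][2];Q=Q[np.abs((Q-c)@n)<(.01 if i<2 else .003)]
    n*=np.sign(n[2]);print("tilt",np.arccos(n[2]).round(4),"yaw_n",np.arctan2(n[1],n[0]).round(4),"N",len(Q))
    ex=b2w([1,0,0]);ey=b2w([0,1,0])
    for nm,e in (("bx",ex),("by",ey)):
        t=Q@e;print(nm,np.percentile(t,[0.2,1,99,99.8]).round(4))
    print("z",np.percentile(Q[:,2],[.5,99.5]).round(4), "rect",cv2.minAreaRect(Q[:,:2].astype(np.float32)))
    T=P[o];print("orange n",len(T))
    if len(T):
        B=np.stack([T@ex,T@ey,T[:,2]],1);top=B[B[:,2]>B[:,2].max()-.014];print("bar min/max box axes",top.min(0).round(4),top.max(0).round(4))
    return Q
E
python3 - <<'E'
from lid import *
for n in("scene0","wrist1"):
    d=pickle.load(open(n+".pkl","rb"));print(n);lid(d)
print(proj(d,b2w([.337,-.306,.15])))
print("dot",world(d,414,215), b2w(world(d,414,215),-YAW))
E
```

```text
scene0
tilt 0.3882 yaw_n 0.1508 N 995
bx [0.3372 0.3385 0.4719 0.4739]
by [-0.3565 -0.3553 -0.1483 -0.1464]
z [0.1015 0.1568] rect ((0.4393066465854645, -0.18623210489749908), (0.13895292580127716, 0.2127990424633026), 8.74413776397705)
orange n 187
bar min/max box axes [ 0.4217 -0.2271  0.1875] [ 0.4517 -0.2159  0.2012]
wrist1
tilt 0.3945 yaw_n 0.157 N 28948
bx [0.3387 0.3396 0.4787 0.4799]
by [-0.3502 -0.3468 -0.1433 -0.14  ]
z [0.0956 0.1537] rect ((0.4416864812374115, -0.18025481700897217), (0.1428152471780777, 0.2140573412179947), 8.972272872924805)
orange n 2637
bar min/max box axes [ 0.4201 -0.2272  0.1839] [ 0.4526 -0.2126  0.1978]
[322.36537934 230.23278521]
dot [ 0.45341173 -0.23493885  0.1248709 ] [ 0.41261064 -0.30088356  0.1248709 ]
```

>>> play_rows(targets="0.5 1.4 3 0 0 -0.02 -1;0 0 3 0 0 0 -1;0 0 2.5 0 0 0 -1;0 0 1.3 0 0 0 -1;0 0 0 0 0 0 -1")

```text
time: 3.38
position: [0.3959, -0.233, 0.3393]
tool_rot: [-2.019, -2.406, 0.004]
ft_force: [0.4, 0.6, 1.0]
grip_width: 0.001
```

```bash
python3 - <<'E'
from h import *
rep(b2w([.350,-.303,.098]))
for n in ["scene","wrist"]:
    d=grab(n);cv2.imwrite(f"pics/{n}2.png",d["pixels"])
    if n=="scene":cv2.imwrite(f"pics/{n}2c.png",cv2.resize(d["pixels"][190:345,270:430],None,fx=4,fy=3.8))
E
```

```text
t 3.375 tcp [ 0.3959 -0.233   0.3393] fingertip [ 0.3956 -0.2333  0.1573] F [0.42 0.57 1.01] g 0.001 q [-0.21 -0.08  0.66  2.01  0.05  1.19  0.61]
turn [-0.002  0.002  0.022]
shift cm(tool) [-1.25 -0.62  5.94]
```

View pics/scene2c.png

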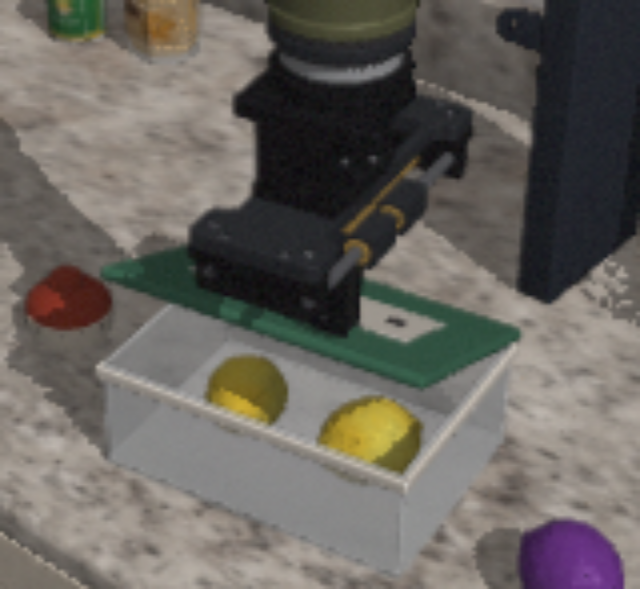

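The closed fingertips are about 1 cm above the lid's front right and have drifted about 1 cm left. I'll correct that, then press down.

>>> play_rows(targets="-1.2 -0.5 0 0 0 0.02 -1;0 0 0.8 0 0 0 -1;0 0 1 0 0 0 -1;0 0 1 0 0 0 -1;0 0 1 0 0 0 -1;0 0 0 0 0 0 -1")

```text
time: 4.22
position: [0.3936, -0.2484, 0.3019]
tool_rot: [2.044, 2.379, -0.001]
ft_force: [-0.6, 0.7, -0.1]
grip_width: 0.008
```

```bash
python3 - <<'E'
from h import *
rep(b2w([.350,-.303,.097]))
E
```

```text
t 4.225 tcp [ 0.3936 -0.2484  0.3019] fingertip [ 0.3942 -0.2491  0.1199] F [-0.62  0.75 -0.1 ] g 0.008 q [-0.19 -0.01  0.69  2.04  0.01  1.1   0.65]
turn [ 0.003  0.004 -0.001]
shift cm(tool) [ 0.22 -0.15  2.28]
```

>>> play_rows(targets="0 0 0.8 0 0 0 -1;0 0 0.7 0 0 0 -1;0 0 0.5 0 0 0 -1;0 0 0.3 0 0 0 -1;0 0 0.2 0 0 0 -1")

```text
time: 4.85
position: [0.3939, -0.2491, 0.2794]
tool_rot: [2.047, 2.381, 0.001]
ft_force: [-8.2, 3.7, 24.6]
grip_width: 0.005
```

```bash
python3 - <<'E'
from h import *
rep(b2w([.350,-.303,.097]))
from lid import lid
d=grab("scene");cv2.imwrite("pics/s3.png",cv2.resize(d["pixels"][190:345,270:430],None,fx=4,fy=3.8));lid(d)
E
```

```text
t 4.85 tcp [ 0.3939 -0.2491  0.2794] fingertip [ 0.3941 -0.2493  0.0974] F [-8.21  3.74 24.58] g 0.005 q [-0.18  0.02  0.7   2.07 -0.02  1.06  0.68]
turn [ 0.001  0.001 -0.001]
shift cm(tool) [ 0.29 -0.16  0.03]
tilt 0.0033 yaw_n -2.6058 N 1393
bx [0.3239 0.3249 0.473  0.4751]
by [-0.3558 -0.355  -0.144  -0.1424]
z [0.095  0.1008] rect ((0.43295255303382874, -0.18476727604866028), (0.15412424504756927, 0.21606497466564178), 9.37465763092041)
orange n 48
bar min/max box axes [ 0.3865 -0.228   0.1592] [ 0.4082 -0.2173  0.173 ]
```

View pics/s3.png

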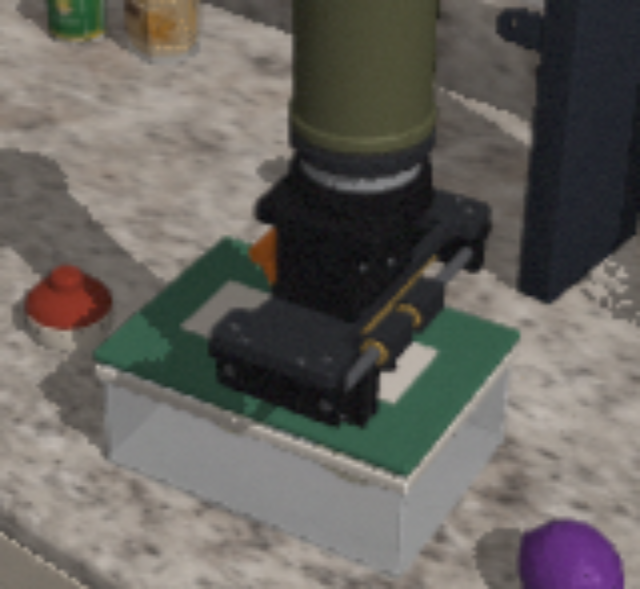

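The lid is shut (measured tilt 0.003 rad) and the lever still leans left. I'll lift straight up and move over to the lever's left side.

>>> play_rows(targets="0 0 0 0 0 0 -1;0 0 -2 0 0 0 -1;0 0 -5 0 0 0 -1;0 0 -5 0 0 0 -1;0 0 -1 0 0 0 -1;4 1.5 0 0 0 0 -1;5 2 0 0 0 0 -1;3.5 1.5 0 0 0 0 -1;0 0 0 0 0 0 -1")

```text
time: 6.02
position: [0.4254, -0.113, 0.4089]
tool_rot: [-2.049, -2.382, -0.003]
ft_force: [0.3, -0.2, -0.5]
grip_width: 0.0
```

```bash
python3 - <<'E'
from h import *
from lid import lid
rep(b2w([.400,-.172,.148]))
for n in ("scene","wrist","side"):
    d=grab(n);cv2.imwrite(f"pics/{n}4.png",d["pixels"])
    if n=="scene": cv2.imwrite("pics/s4.png",cv2.resize(d["pixels"][170:345,270:430],None,fx=4,fy=3.4))
    print(n);lid(d)
E
```

```text
t 6.025 tcp [ 0.4254 -0.113   0.4089] fingertip [ 0.4256 -0.1127  0.2269] F [ 0.29 -0.24 -0.54] g 0.0 q [-0.32 -0.17  0.47  1.95  0.08  1.34  0.28]
turn [ 0.001 -0.001 -0.002]
shift cm(tool) [ 0.4  -0.35  7.89]
scene
tilt 0.0035 yaw_n -2.7676 N 2150
bx [0.3242 0.3251 0.4745 0.4762]
by [-0.3557 -0.3548 -0.1444 -0.1425]
z [0.0954 0.101 ] rect ((0.43333670496940613, -0.18488314747810364), (0.15514607727527618, 0.21511980891227722), 8.935142517089844)
orange n 236
bar min/max box axes [ 0.3865 -0.2288  0.1583] [ 0.4185 -0.2156  0.1722]
wrist
tilt 0.0026 yaw_n 1.4662 N 13284
bx [0.3252 0.3263 0.4766 0.4777]
by [-0.2159 -0.215  -0.138  -0.1373]
z [0.0935 0.0978] rect ((0.423789918422699, -0.1144716665148735), (0.1535504311323166, 0.08042696863412857), 9.167313575744629)
orange n 0
side
tilt 0.001 yaw_n 0.6088 N 695
bx [0.327  0.328  0.4679 0.4695]
by [-0.3537 -0.3528 -0.1544 -0.1511]
z [0.0932 0.0991] rect ((0.4317477345466614, -0.18902191519737244), (0.14278045296669006, 0.20343220233917236), 8.714972496032715)
orange n 129
bar min/max box axes [ 0.3854 -0.2283  0.1544] [ 0.4091 -0.2192  0.1682]
```

View pics/s4.png

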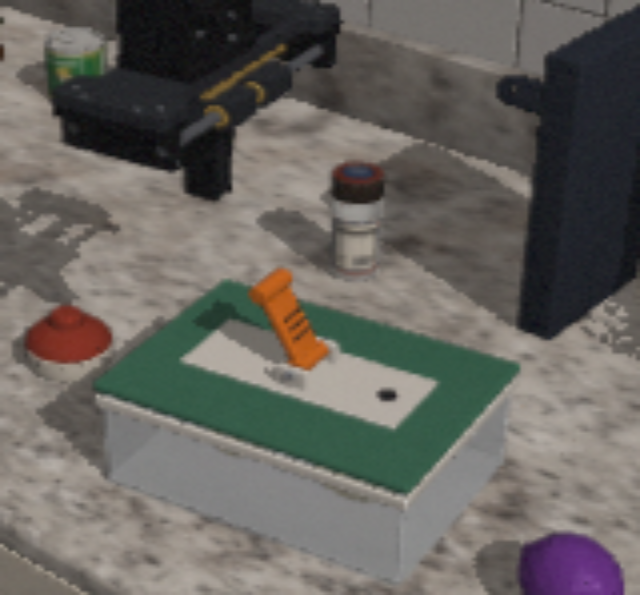

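View pics/side4.png

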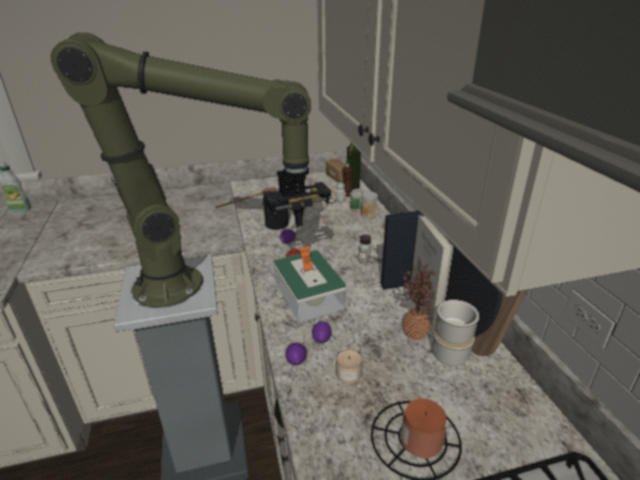

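The lid stayed shut after release, and the lever bar is at crop (272,285), leaning left. I'll lower the fingertips beside it and then push right.

>>> play_rows(targets="0.4 -0.3 3 0 0 0 -1;0 0 3 0 0 0 -1;0 0 1.5 0 0 0 -1;0 0 0 0 0 0 -1")

```text
time: 6.68
position: [0.4204, -0.1186, 0.3326]
tool_rot: [2.067, 2.363, 0.004]
ft_force: [-0.1, -0.5, 0.1]
grip_width: 0.01
```

```bash
python3 - <<'E'
from h import *
rep(b2w([.402,-.206,.149]))
d=grab("scene");cv2.imwrite("pics/s5.png",cv2.resize(d["pixels"][170:345,270:430],None,fx=4,fy=3.4))
E
```

```text
t 6.675 tcp [ 0.4204 -0.1186  0.3326] fingertip [ 0.4209 -0.1185  0.1506] F [-0.07 -0.53  0.13] g 0.01 q [-0.31 -0.12  0.5   2.06  0.06  1.18  0.3 ]
turn [ 0.003  0.    -0.019]
shift cm(tool) [-2.51  0.49  0.16]
```

View pics/s5.png

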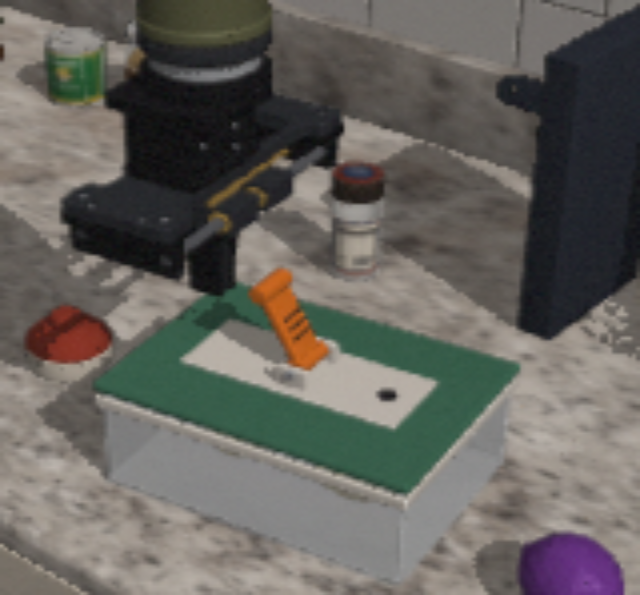

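The fingertips stand beside the lever on its left, at bar height. I'll push right in 1 cm steps.

>>> play_rows(targets="-1.2 0.4 0.1 0 0 -0.019 -1;-1 0 0 0 0 0 -1;-1 0 0 0 0 0 -1;-0.8 0 0 0 0 0 -1;-0.7 0 0 0 0 0 -1")

```text
time: 7.35
position: [0.4333, -0.1666, 0.3362]
tool_rot: [2.041, 2.379, 0.012]
ft_force: [0.2, -0.5, -0.8]
grip_width: 0.008
```

```bash
python3 - <<'E'
from h import *
rep(b2w([.402,-.242,.149]))
d=grab("scene");cv2.imwrite("pics/s6.png",cv2.resize(d["pixels"][170:345,270:430],None,fx=4,fy=3.4))
from lid import lid
lid(d)
E
```

```text
t 7.35 tcp [ 0.4333 -0.1666  0.3362] fingertip [ 0.4352 -0.1664  0.1542] F [ 0.17 -0.46 -0.84] g 0.008 q [-0.27 -0.06  0.57  2.01  0.03  1.17  0.44]
turn [0.011 0.    0.001]
shift cm(tool) [-1.17 -0.11  0.52]
tilt 0.0031 yaw_n -2.5073 N 2172
bx [0.3242 0.3253 0.4742 0.4764]
by [-0.3554 -0.3547 -0.1444 -0.1426]
z [0.0954 0.101 ] rect ((0.4331006407737732, -0.18499577045440674), (0.15355053544044495, 0.21452559530735016), 8.928424835205078)
orange n 189
bar min/max box axes [ 0.385  -0.2563  0.1653] [ 0.4189 -0.2438  0.1789]
```

View pics/s6.png

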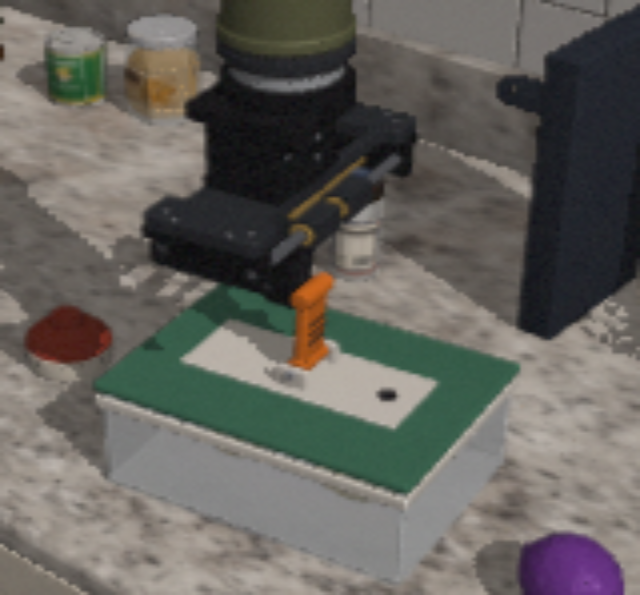

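The lever is now almost upright, with its bar at crop (312,290), and the box has not moved. I'll push on past centre and then back off.

>>> play_rows(targets="-0.7 0 0.2 0 0 0 -1;-0.7 0 0.1 0 0 0 -1;0 0 0 0 0 0 -1")

```text
time: 7.78
position: [0.4353, -0.183, 0.3326]
tool_rot: [2.043, 2.377, 0.01]
ft_force: [-0.9, -1.2, 0.3]
grip_width: 0.005
```

```bash
python3 - <<'E'
from h import *
rep(b2w([.402,-.242,.149]))
d=grab("scene");cv2.imwrite("pics/s7.png",cv2.resize(d["pixels"][170:345,270:430],None,fx=4,fy=3.4))
from lid import lid
lid(d)
E
```

```text
t 7.775 tcp [ 0.4353 -0.183   0.3326] fingertip [ 0.4371 -0.183   0.1506] F [-0.89 -1.24  0.33] g 0.005 q [-0.25 -0.03  0.59  1.99  0.02  1.17  0.48]
turn [ 0.01   0.002 -0.001]
shift cm(tool) [ 0.48 -0.06  0.16]
tilt 0.0023 yaw_n -2.7652 N 2141
bx [0.3236 0.3248 0.474  0.4763]
by [-0.3556 -0.3541 -0.1444 -0.142 ]
z [0.0955 0.101 ] rect ((0.43238967657089233, -0.18468689918518066), (0.1538175791501999, 0.2162056416273117), 9.272979736328125)
orange n 128
bar min/max box axes [ 0.386  -0.2811  0.1596] [ 0.4173 -0.2678  0.1728]
```

View pics/s7.png

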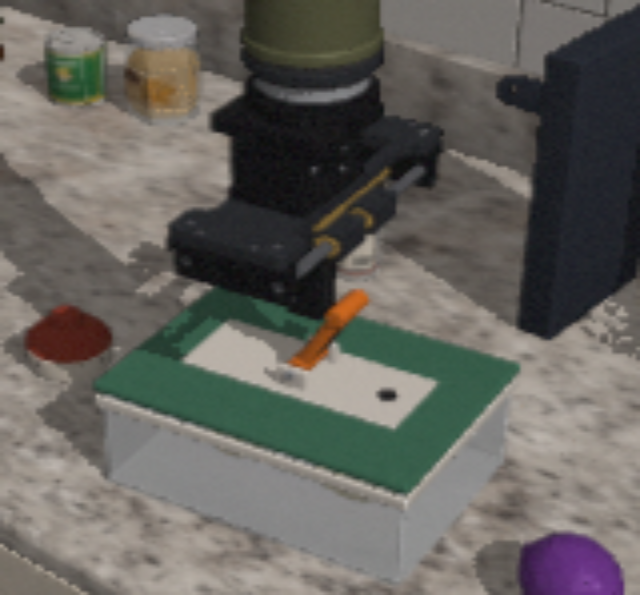

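The lever has snapped over to the black-dot side, with its bar at crop (350,305). I'll back away to the left and up.

>>> play_rows(targets="2 0 0 0 0 0 -1;3 0 -1 0 0 0 -1;2 0 -4 0 0 0 -1;0 0 -5 0 0 0 -1;0 0 -4 0 0 0 -1;0 0 0 0 0 0 -1;0 0 0 0 0 0 -1;0 0 0 0 0 0 -1")

```text
time: 8.82
position: [0.4221, -0.1091, 0.4741]
tool_rot: [2.041, 2.383, 0.006]
ft_force: [-1.0, 0.2, 0.0]
grip_width: 0.007
```

```bash
python3 - <<'E'
from h import *
rep()
d=grab("scene");cv2.imwrite("pics/s8.png",d["pixels"]);cv2.imwrite("pics/s8c.png",cv2.resize(d["pixels"][220:345,270:430],None,fx=5,fy=4.8))
from lid import lid
lid(d)
d0=pickle.load(open("scene0.pkl","rb"))
for nm,u,v in [("canister",217,210),("timer",287,268),("jar",359,222),("candle",478,350),("mug",245,185)]:
    print(nm,(world(d,u,v)-world(d0,u,v)).round(4))
E
```

```text
t 8.825 tcp [ 0.4221 -0.1091  0.4741] fingertip [ 0.423  -0.109   0.2921] F [-0.97  0.21  0.02] g 0.007 q [-0.33 -0.21  0.45  1.85  0.09  1.48  0.26]
turn [0.005 0.001 0.002]
tilt 0.0025 yaw_n -2.3687 N 2241
bx [0.3241 0.3255 0.4741 0.4759]
by [-0.3557 -0.3546 -0.1444 -0.142 ]
z [0.0954 0.1009] rect ((0.43342331051826477, -0.1855592578649521), (0.15437592566013336, 0.214799702167511), 8.934042930603027)
orange n 125
bar min/max box axes [ 0.3856 -0.2804  0.1594] [ 0.4177 -0.2691  0.1727]
canister [ 0.0015  0.0023 -0.0015]
timer [-0.0013 -0.0015  0.0015]
jar [-0.0014 -0.0011  0.0011]
candle [ 0.0032  0.0009 -0.0033]
mug [ 0.0021  0.0028 -0.0017]
```

View pics/s8.png

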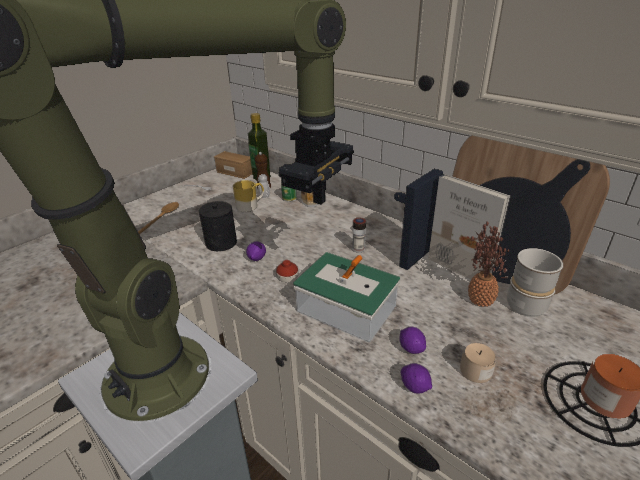

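View pics/s8c.png

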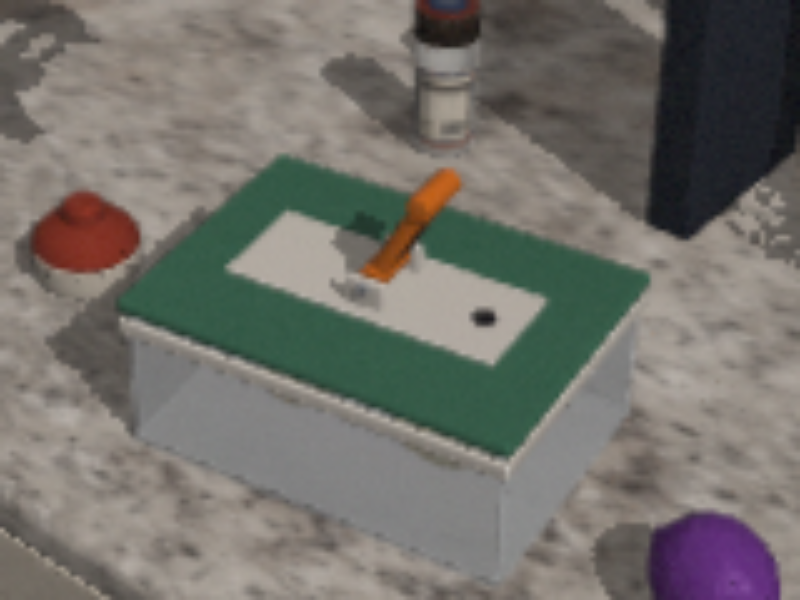

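The lid is shut, the lever leans to the dot side, the box is where it started, and the gripper is clear.

```bash
python3 -c "
from bench import ctrl
ctrl.close_job()"
```

```text
the job is handed in; nothing more can be done
```

The box is closed and locked, and I handed the job in after about 9 s of robot time; `close_job` gives no verdict. I pushed the lid down with the closed fingertips, which peaked at about 25 N at the wrist. I then pushed the lever from its left side past upright, and it snapped over to the black-dot side.

Last checks before handing in:
- **Lid:** the measured tilt was about 0.003 rad, so it is shut.
- **Lever:** the bar sits about 26 mm to the right of the middle, which matches the locked stop.
- **Box:** the lid outline stayed within about 1 mm through the lever push. The box's corners are at the same pixels as at the start.
- **Other objects:** the five bystanders read within 5 mm of their starting points, which I take as camera noise.
- **Robot:** the fingertips are about 0.29 m up, touching nothing.
- **Not checked:** I did not see the lemons again after the lid shut. They were below the rim before, and nothing touched them.

No check failed or disagreed.

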